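Wipe the offcuts off the work board and rack the scraper

ROBOT

A 6-joint arm with a two-finger parallel gripper is mounted at the origin on the work surface. World frame = base frame: x ahead of the robot, y to its left, z up, the work surface at z = 0. Lengths are in m, angles in degrees, forces in N, time in s.
With the tool pointing down it reaches from about 0.275 to 1 m from the base axis. Payload 8.4 kg.
Tool frame: the origin (TCP) lies midway between the tips of the shut fingers; the grasp point (between the pads) lies 19 mm behind it; z points along the fingers, y is the line along which they close (so a half turn about z gives the same grasp; the last joint's range is limited). The gripper opens to 85 mm and grips with 20 to 120 N. Pads are 22 mm wide; open, the fingers measure 114 mm over their backs; the gripper's body (76 mm by 85 mm) begins 54 mm behind the grasp point. The pads swing forward as they close: fully open they stand 13 mm farther back than shut.
Start: joints at [-0.138, 20.225, 93.587, -0, 66.188, -0.138], TCP at [0.625, -0, 0.231] pointing down, gripper open.
Joint ranges: [-150.9, 150.9], [-52.94, 120.26], [3.33, 152.33], [-74.26, 254.26], [0, 154.13], [-172.89, 172.89]. Speed limits (degrees/s): [127.2, 127.2, 159.86, 180, 180, 180].

INTERFACE

Orientations are given as [roll, pitch, yaw] about the fixed x, y, z axes, in that order (R = Rz(yaw) Ry(pitch) Rx(roll)).
In Python, from cell import monitor, cams, ticket gives the robot as it stands. The module is installed in compiled form; this text tells all that it offers.
- The arm moves only by the tool carry_out, never from a script. Its argument "series" is one flat list of numbers, 7 for each row, row after row: the shift along the tool's x, y, z in cm, then the turn, a rotation vector about the tool's x, y, z in rad, then the opening, from -1 (shut) to 1 (fully open). A call has 1 to 20 rows; each row is the pose to reach, as a shift and turn from the pose commanded when the call began, along the tool's axes at that moment; what a row does not reach only later rows make up. A row lasts 1/10 s, in which the tool goes at most 50 mm and 8.59 degrees, less where a joint would pass 70% of its speed; a pose out of reach is approached as far as the arm can. A call with a gripper value outside its range is refused whole. The fingers move at their own pace and stop on an object; the grip force is fixed at half the most. Time passes only in rows, so rows that repeat a pose let the fingers close. It gives the time, the measured TCP pose, the force, the opening and the grip force at its end, in the units of the state.
- monitor.get_obs(): the state, without advancing time (a new reading comes with each control period).
- cams.read_camera(name): name is "scene" or "side" or "wrist"; returns a dict with "color" (420x560x3 uint8, blue, green, red), "z_map" (420x560 float32, m along the optical axis (not along the pixel's ray), 0 where there is no reading), "camera_matrix" (3x3 intrinsics, pixels), "view" (4x4, takes a point from world to camera coordinates). Camera axes: x right, y up, looking along -z (the intrinsics and any distortion apply to the point x, -y, -z); pixel columns grow to the right and rows downward; lengths in m; the calibration is good to about 2 mm. A picture is of the moment at which its call begins.
- ticket.sign_off(): hands the job in; it is judged then, once.
The state is a dict: "t": time; "q": joint angles; "dq": joint speeds; "tau": joint torques, N m; "tcp_pos": TCP position; "ee_rot": TCP orientation; "force": force on the tool from outside, world axes, zero at the start; "torque": the same for the moment, N m; "width": finger opening in m; "finger_force": force on a finger pad.
Only numpy, scipy, OpenCV 4.12 (cv2) and the standard library are available. Lean on these libraries where they do the work, as an engineer would, in place of code of your own. Each camera call takes 0.05 s, during which the arm holds its last target. There are 200 camera calls.

TASK

Pick up the blue-gripped scraper block and use it to wipe all five metal chips off the dark work board into the yellow catch tray along its edge, without touching the chips with the gripper's fingers. Then stand the scraper, rubber edge down, in the empty slot of the plywood rack, fully down and roughly centred along the slot. Leave the template and everything else on the bench where it is.

Things in the scene. Friction and masses are not known exactly. Their poses are not given: they have to be found in the camera images.
- board: dark brown work board, 160 (its x) x 220 (its y) mm, top face 50 mm above the table, on two cleats, fixed. Origin on the table under the board's centre. A yellow sheet-metal catch tray is fixed along its -y edge, with no gap: outside 200 (x) x 78 (y) x 36 mm high, 3 mm walls, so its rim lies 14 mm below the board's top; it reaches from y = -110 to -188 mm of the board's frame
- tray_in (a point): centre of the catch tray's inner floor, 3 mm above the table, axes as the board's (+y points from the tray to the board); inside 194 x 72 mm, 33 mm deep
- scraper: scraper block standing upright: 120 (its x) x 20 (its y) x 80 mm high; black rubber wiping edge at the bottom, pale wood to 48 mm, and a blue grip above it, 80 mm long, 20 mm thick, from 48 to 80 mm height. Origin at the centre of its underside; 140 g or so
- slot (a point): centre of the floor of the empty slot of the plywood rack, 8 mm above the table. The slot is 26 mm wide (along y), 130 mm long (along x, both ends open), between walls 8 mm thick and 30 mm high
- rack: fixed plywood rack, 130 (x) x 110 (y) mm, 38 mm high, with two slots along its x: the wide empty one at y = -30 mm and a narrow one at y = +35 mm that holds the round template. Origin at the centre of its underside
- template: round brown wooden template, 100 mm wide, 10 mm thick, 92 mm high, standing on edge in the rack's narrow slot; origin at the centre of its lower edge; stays there
- chip0: brass chip (yellow offcut), 20 x 15 x 7 mm, loose, lying on the board at the start; origin at the centre of its underside
- chip1: aluminium chip (silvery offcut), 24 x 16 x 10 mm, loose, lying on the board at the start; origin at the centre of its underside
- chip2: brass chip (yellow offcut), 20 x 15 x 7 mm, loose, lying on the board at the start; origin at the centre of its underside
- chip3: aluminium chip (silvery offcut), 24 x 16 x 10 mm, loose, lying on the board at the start; origin at the centre of its underside
- chip4: brass chip (yellow offcut), 20 x 15 x 7 mm, loose, lying on the board at the start; origin at the centre of its underside
- jug: steel jug with a black handle, 84 mm across, 105 mm high, bystander; origin at the centre of its underside
- glue: glue bottle with an orange cap, 50 mm across, 110 mm high, bystander; origin at the centre of its underside
- driver: screwdriver lying on the table, bystander; long axis x
- puck: black rubber puck, 60 mm across, 35 mm high, bystander; origin at the centre of its underside
There are look-alikes about, which are no part of the job. Of the things that look like the scraper, the largest one is meant.

How it is judged (in metres and radians):
On the way, in this order (a step that is already met when the one before it is completed fails the run):
1. the scraper is held by the fingers over the board, its edge less than 20 mm above the board's top (contact force between the fingers and scraper above 1 N and x of scraper in the frame of board between -0.13 and 0.13 m and y of scraper in the frame of board between -0.12 and 0.12 m and z of scraper in the frame of board between 0.03 and 0.07 m), for 0.1 s.
2. all five chips lie in the catch tray while the scraper is still held (x of chip0 in the frame of tray_in between -0.102 and 0.102 m and y of chip0 in the frame of tray_in between -0.04 and 0.04 m and z of chip0 in the frame of tray_in between -0.006 and 0.033 m and x of chip1 in the frame of tray_in between -0.102 and 0.102 m and y of chip1 in the frame of tray_in between -0.04 and 0.04 m and z of chip1 in the frame of tray_in between -0.006 and 0.033 m and x of chip2 in the frame of tray_in between -0.102 and 0.102 m and y of chip2 in the frame of tray_in between -0.04 and 0.04 m and z of chip2 in the frame of tray_in between -0.006 and 0.033 m and x of chip3 in the frame of tray_in between -0.102 and 0.102 m and y of chip3 in the frame of tray_in between -0.04 and 0.04 m and z of chip3 in the frame of tray_in between -0.006 and 0.033 m and x of chip4 in the frame of tray_in between -0.102 and 0.102 m and y of chip4 in the frame of tray_in between -0.04 and 0.04 m and z of chip4 in the frame of tray_in between -0.006 and 0.033 m and contact force between the fingers and scraper above 1 N), for 0.1 s.
At the end, for the whole second after the job is handed in: All five chips lie at rest inside the catch tray, below its rim; the scraper stands at rest and released in the rack's empty slot, rubber edge down on the slot's floor (within 6 mm), leaning less than 0.2 rad, its centre within 30 mm of the slot's middle along the slot (x of chip0 in the frame of tray_in between -0.102 and 0.102 m and y of chip0 in the frame of tray_in between -0.04 and 0.04 m and z of chip0 in the frame of tray_in between -0.006 and 0.033 m and x of chip1 in the frame of tray_in between -0.102 and 0.102 m and y of chip1 in the frame of tray_in between -0.04 and 0.04 m and z of chip1 in the frame of tray_in between -0.006 and 0.033 m and x of chip2 in the frame of tray_in between -0.102 and 0.102 m and y of chip2 in the frame of tray_in between -0.04 and 0.04 m and z of chip2 in the frame of tray_in between -0.006 and 0.033 m and x of chip3 in the frame of tray_in between -0.102 and 0.102 m and y of chip3 in the frame of tray_in between -0.04 and 0.04 m and z of chip3 in the frame of tray_in between -0.006 and 0.033 m and x of chip4 in the frame of tray_in between -0.102 and 0.102 m and y of chip4 in the frame of tray_in between -0.04 and 0.04 m and z of chip4 in the frame of tray_in between -0.006 and 0.033 m and linear speed of each of chip0, chip1, chip2, chip3, chip4, scraper below 0.02 m/s and x of scraper in the frame of slot between -0.03 and 0.03 m and y of scraper in the frame of slot between -0.009 and 0.009 m and z of scraper in the frame of slot between -0.005 and 0.006 m and angle between scraper's own z axis and vertical below 0.2 rad); the robot touches nothing.
It fails at once if the gripper's fingers touch a chip (over 0.5 N) (contact force between the fingers and chip0 above 0.5 N or contact force between the fingers and chip1 above 0.5 N or contact force between the fingers and chip2 above 0.5 N or contact force between the fingers and chip3 above 0.5 N or contact force between the fingers and chip4 above 0.5 N).
It fails at once if the template, jug, glue bottle, screwdriver or puck is moved by more than 40 mm (distance of any of template, jug, glue, driver, puck from where it was at the start of the episode above 0.04 m).
It also fails if it takes over 64 s, if anything falls off the work surface, if the arm or the gripper's body presses on something with over 40 N, if the wrist force passes 120 N, or if a joint passes its speed limit or range.

## Working session

There is one attempt and no reset: what is moved stays moved. The work goes in short steps, Python scripts to look and compute and a tool call to move; the robot and the scene stay as the last step left them, time stands still between calls to the robot, and variables do not carry over. Pictures are saved under pics/ and viewed, at most 10 in all, crops included, and the job is handed in when it is done.

Besides the shell and the picture viewer there is one more tool, called as a command line: name --argument value ..., lists and objects as JSON in quotes. carry_out: Moves the arm, as the interface text tells. Its arguments: {"type":"object","properties":{"series":{"type":"array","items":{"type":"number"}}},"required":["series"]}

```bash
mkdir -p pics; cat > h.py <<'E'
import numpy as np, cv2, pickle
from cell import monitor, cams, ticket
def grab(n):
    d=cams.read_camera(n); pickle.dump(d,open(f'/tmp/{n}.pkl','wb')); return d
def world(d,u=None,v=None):
    "per-pixel world points from z_map"
    z=d['z_map']; K=d['camera_matrix']; h,w=z.shape
    U,V=np.meshgrid(np.arange(w),np.arange(h))
    P=np.stack([(U-K[0,2])/K[0,0]*z,-(V-K[1,2])/K[1,1]*z,-z,np.ones_like(z)],-1)
    return (P@np.linalg.inv(d['view']).T)[...,:3]
def ray(d,u,v,h):
    "pixel to world point on plane z=h"
    K=d['camera_matrix'];T=np.linalg.inv(d['view'])
    r=T[:3,:3]@np.array([(u-K[0,2])/K[0,0],-(v-K[1,2])/K[1,1],-1]);c=T[:3,3]
    return c+r*(h-c[2])/r[2]
E
python3 - <<'E'
from h import *
for n in ['scene','side','wrist']:
    d=grab(n); cv2.imwrite(f'pics/{n}0.png',d['color']); print(n,np.linalg.inv(d['view'])[:3,3].round(3),d['camera_matrix'].round(1).tolist(),(d['z_map']>0).mean())
print(monitor.get_obs())
E
```

```text
scene [1.169 0.422 1.004] [[389.1, 0.0, 283.2], [0.0, 389.1, 213.2], [0.0, 0.0, 1.0]] 0.9958801020408163
side [ 0.055 -0.559  0.881] [[474.7, 0.0, 276.5], [0.0, 474.7, 202.3], [0.0, 0.0, 1.0]] 0.9960416666666667
wrist [0.625 0.07  0.372] [[329.2, 0.0, 283.8], [0.0, 329.2, 206.5], [0.0, 0.0, 1.0]] 0.9958375850340137
{'t': 0.15, 'q': array([-1.35659323e-01,  2.02546144e+01,  9.36177904e+01,  1.83761121e-03,
        6.61896612e+01, -1.38473882e-01]), 'dq': array([-0.02330795, -0.18627912, -0.062335  ,  0.08928601, -0.01297909,
       -0.00184114]), 'tau': array([-7.39769093e-04, -6.05638933e+01, -3.42338884e+01, -2.29960733e-05,
        6.16452831e-03, -4.00942213e-05]), 'tcp_pos': array([6.24639726e-01, 3.10965389e-05, 2.30731789e-01]), 'ee_rot': array([-1.79937938e+02, -1.83039912e-03,  9.00020708e+01]), 'force': array([ 0.50324959,  0.07138892, -0.10911402]), 'torque': array([-0.01248831,  0.06570805, -0.00757692]), 'finger_force': 0.0, 'width': 0.08553513781910002}
```

View pics/scene0.png

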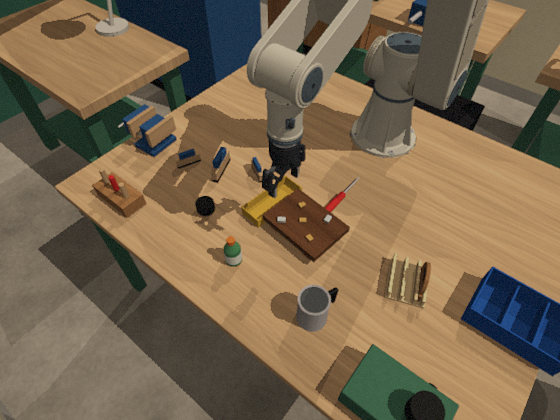

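View pics/side0.png

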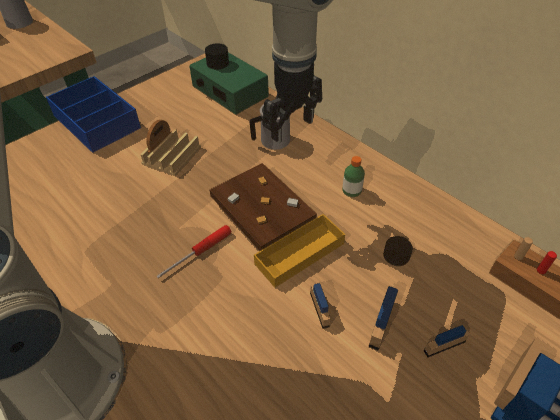

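Scene view: board about (305,222), tray (270,200), rack (408,280), and three scraper-like blocks at (187,157), (220,162), (257,168). Side view: the same blocks at (446,340), (383,318), (319,303), with the middle one looking largest. Board (262,205), tray (300,250) and rack (170,155) are clear. Next I measure them.

```bash
cat > m.py <<'E'
from h import *
def rect(P):
    (c,s,a)=cv2.minAreaRect((P[:,:2]*1000).astype(np.float32)); 
    if s[0]<s[1]: s=(s[1],s[0]); a+=90
    a=(a+90)%180-90
    return np.round(c,1),np.round(s,1),round(a,1)
def blobs(d,lo,hi,box,zr,amin=15,tag=''):
    W=world(d); hsv=cv2.cvtColor(d['color'],cv2.COLOR_BGR2HSV)
    m=cv2.inRange(hsv,np.array(lo),np.array(hi))>0
    m&=(W[...,0]>box[0])&(W[...,0]<box[1])&(W[...,1]>box[2])&(W[...,1]<box[3])&(W[...,2]>zr[0])&(W[...,2]<zr[1])
    n,L,S,C=cv2.connectedComponentsWithStats(m.astype(np.uint8))
    for i in range(1,n):
        if S[i,4]<amin: continue
        P=W[L==i]; print(tag,'px',C[i].round(),'n',S[i,4],'rect mm',*rect(P),'z 2/50/98%',(np.percentile(P[:,2],[2,50,98])*1000).round(1))
E
python3 - <<'E'
from m import *
for n in ['scene','side']:
    d=pickle.load(open(f'/tmp/{n}.pkl','rb')); W=world(d)
    px={'scene':[(305,222),(408,280),(187,157),(220,162),(257,168)],'side':[(262,205),(170,155),(446,340),(383,318),(319,303),(300,255)]}[n]
    for u,v in px: print(n,(u,v),W[v,u].round(3),cv2.cvtColor(d['color'],cv2.COLOR_BGR2HSV)[v,u])
    big=(.2,1,-.6,.6)
    blobs(d,(95,100,40),(125,255,255),big,(.02,.12),tag=n+' blue')
    blobs(d,(0,60,20),(18,255,110),big,(.044,.056),200,tag=n+' board')
    blobs(d,(20,120,80),(32,255,255),big,(.028,.045),tag=n+' trayrim')
    blobs(d,(15,90,140),(30,255,255),(.4,.8,-.2,.2),(.052,.066),8,tag=n+' brass')
    blobs(d,(0,0,130),(180,60,255),(.4,.8,-.2,.2),(.052,.066),8,tag=n+' alu')
    c=W[280,408] if n=='scene' else W[155,170]
    blobs(d,(0,0,0),(180,255,255),(c[0]-.13,c[0]+.13,c[1]-.13,c[1]+.13),(.032,.044),20,tag=n+' rack')
E
```

```text
scene (305, 222) [0.564 0.038 0.052] [ 14 163  91]
scene (408, 280) [0.518 0.375 0.008] [ 18 107 133]
scene (187, 157) [ 0.588 -0.462  0.04 ] [124  42  43]
scene (220, 162) [ 0.547 -0.337  0.062] [104 183  46]
scene (257, 168) [ 0.48  -0.228  0.049] [105 166  66]
scene blue px [158. 146.] n 37 rect mm [ 603.5 -595.6] [50.2 12. ] 5.2 z 2/50/98% [20.4 28.2 37.3]
scene blue px [219. 157.] n 139 rect mm [ 534.5 -350.3] [78.6 20.3] 22.8 z 2/50/98% [56.9 78.  82.9]
scene blue px [186. 154.] n 85 rect mm [ 583.9 -468. ] [51.9 19.9] -23.7 z 2/50/98% [41.4 53.7 59.6]
scene blue px [256. 164.] n 53 rect mm [ 467.3 -242.6] [59.9 12. ] 59.8 z 2/50/98% [40.9 54.8 60.8]
scene blue px [486. 297.] n 761 rect mm [451.2 570.2] [163.8  59.5] 0.0 z 2/50/98% [21.7 51.5 71. ]
scene board px [306. 223.] n 2779 rect mm [557.9  36. ] [221.5 161.6] 83.4 z 2/50/98% [45.6 49.7 53.3]
scene trayrim px [252. 202.] n 71 rect mm [ 587.1 -152.5] [112.3  37. ] 12.9 z 2/50/98% [28.4 33.7 38.8]
scene trayrim px [257. 219.] n 21 rect mm [637.9 -96.8] [30.7 14.1] -67.6 z 2/50/98% [28.5 34.2 37.5]
scene brass px [302. 204.
[... 1668 characters left out ...]
 56.4 58.9]
side brass px [264. 199.] n 34 rect mm [560.4  27. ] [17.6 14.9] -51.0 z 2/50/98% [53.6 57.4 60.1]
side brass px [261. 219.] n 38 rect mm [513.2 -12.7] [19.5 15.5] -7.0 z 2/50/98% [54.3 56.8 59.7]
side alu px [233. 197.] n 43 rect mm [510.9  82.9] [23.7 17.4] 5.7 z 2/50/98% [57.  59.7 63.8]
side alu px [292. 201.] n 45 rect mm [601.5 -24.8] [22.8 16.3] -53.8 z 2/50/98% [56.3 60.  63.7]
side rack px [158. 144.] n 244 rect mm [508.2 404.3] [129.3  34.5] 21.8 z 2/50/98% [32.5 37.1 43.6]
side rack px [173. 148.] n 141 rect mm [526.5 359.3] [135.   11.4] 21.2 z 2/50/98% [32.5 36.8 41.6]
side rack px [183. 151.] n 134 rect mm [540.3 328.5] [132.2  11.7] 21.2 z 2/50/98% [32.6 36.9 40.7]
```

View pics/wrist0.png

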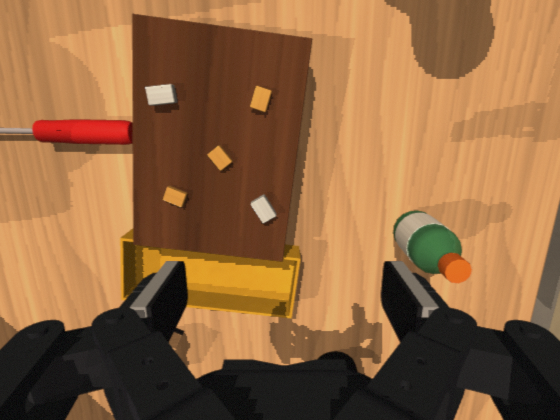

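The wrist view shows the board (215,140) with its five chips, the tray (210,275), the driver on the left and the glue on the right. All heights agree with the text. The 79 x 20 mm grip at 80 mm height, about (0.53,-0.353) with yaw about 22.5°, is the scraper. I'll move the wrist camera over it.

carry_out --series '[-37.5, -14.5, -3, 0, 0, 1.178, 1, -37.5, -14.5, -3, 0, 0, 1.178, 1, -37.5, -14.5, -3, 0, 0, 1.178, 1, -37.5, -14.5, -3, 0, 0, 1.178, 1, -37.5, -14.5, -3, 0, 0, 1.178, 1, -37.5, -14.5, -3, 0, 0, 1.178, 1, -37.5, -14.5, -3, 0, 0, 1.178, 1, -37.5, -14.5, -3, 0, 0, 1.178, 1, -37.5, -14.5, -3, 0, 0, 1.178, 1, -37.5, -14.5, -3, 0, 0, 1.178, 1, -37.5, -14.5, -3, 0, 0, 1.178, 1, -37.5, -14.5, -3, 0, 0, 1.178, 1, -37.5, -14.5, -3, 0, 0, 1.178, 1]'

```text
t: 1.45
tcp_pos: [0.4806, -0.3737, 0.2612]
ee_rot: [-180.0, 0.0, 22.6]
force: [0.2, 0.4, 0.1]
width: 0.0853
finger_force: 0.0
```

```bash
cat >> m.py <<'E'
def rel(p,yaw,p0=None,yaw0=None):
    "shift (cm) in tool axes and z turn to reach TCP p,yaw(deg), tool down"
    o=monitor.get_obs(); p0=o['tcp_pos'] if p0 is None else np.array(p0); y=np.radians(o['ee_rot'][2] if yaw0 is None else yaw0)
    R=np.array([[np.cos(y),np.sin(y),0],[np.sin(y),-np.cos(y),0],[0,0,-1]])
    print('REL cm',(R.T@(np.array(p)-p0)*100).round(2),'turn',round(-(np.radians(yaw)-y),4))
E
python3 - <<'E'
from m import *
d=grab('wrist'); cv2.imwrite('pics/w1.png',d['color']); o=monitor.get_obs(); print(o['t'],o['tcp_pos'].round(4),o['ee_rot'].round(2))
b=(.4,.7,-.5,-.25)
blobs(d,(90,60,20),(130,255,255),b,(.07,.09),30,'grip top')
blobs(d,(0,0,0),(180,255,255),b,(.042,.052),30,'shoulders')
for n in ['scene']:
    d=pickle.load(open(f'/tmp/{n}.pkl','rb'))
    blobs(d,(0,0,0),(180,255,255),(.62,.85,-.12,.1),(.03,.12),30,'glue')
E
```

```text
1.5 [ 0.4806 -0.3739  0.2613] [-179.99   -0.     22.62]
grip top px [286. 125.] n 1616 rect mm [ 533.3 -354.4] [77.8 18.7] 21.8 z 2/50/98% [77.1 79.  80.6]
shoulders px [286.  74.] n 365 rect mm [ 579.8 -334.8] [19.3 18.9] -67.1 z 2/50/98% [45.5 46.9 48.7]
shoulders px [399. 122.] n 150 rect mm [ 582.6 -463.1] [57.8 11.9] -10.8 z 2/50/98% [42.3 47.1 51.8]
shoulders px [181. 153.] n 75 rect mm [ 463.1 -261.5] [25.2  1.6] 58.2 z 2/50/98% [42.2 47.  51.8]
shoulders px [284. 175.] n 235 rect mm [ 484.5 -373.5] [18.7 14.9] -67.1 z 2/50/98% [45.7 47.2 48.9]
glue px [287. 234.] n 422 rect mm [631.2  -8.6] [217.5  25.1] 89.0 z 2/50/98% [30.8 48.  53.2]
glue px [232. 250.] n 354 rect mm [783.2 -58.4] [49.7 40.1] -37.5 z 2/50/98% [ 31.7  73.7 111.3]
```

View pics/w1.png

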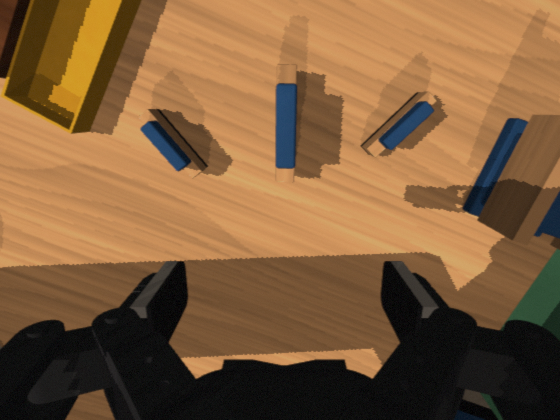

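The meant scraper is in the middle at (286,125), with its shoulder ends at (286,74) and (284,175). Its centre is (0.533,-0.354), yaw 22.2°, grip top 80 mm.

```bash
python3 - <<'E'
from m import *
rel((.533,-.3543,.14),22.2,(.4805,-.3738,.261),22.5)
rel((.533,-.3543,.045),22.2,(.4805,-.3738,.261),22.5)
E
```

```text
REL cm [ 5.6   0.21 12.1 ] turn 0.0052
REL cm [ 5.6   0.21 21.6 ] turn 0.0052
```

carry_out --series '[5.6, 0.2, 12.1, 0, 0, 0.005, 1, 5.6, 0.2, 12.1, 0, 0, 0.005, 1, 5.6, 0.2, 12.1, 0, 0, 0.005, 1, 5.6, 0.2, 12.1, 0, 0, 0.005, 1, 5.6, 0.2, 15, 0, 0, 0.005, 1, 5.6, 0.2, 18, 0, 0, 0.005, 1, 5.6, 0.2, 20, 0, 0, 0.005, 1, 5.6, 0.2, 21.6, 0, 0, 0.005, 1, 5.6, 0.2, 21.6, 0, 0, 0.005, 1, 5.6, 0.2, 21.6, 0, 0, 0.005, 1, 5.6, 0.2, 21.6, 0, 0, 0.005, -1, 5.6, 0.2, 21.6, 0, 0, 0.005, -1, 5.6, 0.2, 21.6, 0, 0, 0.005, -1, 5.6, 0.2, 21.6, 0, 0, 0.005, -1, 5.6, 0.2, 21.6, 0, 0, 0.005, -1, 5.6, 0.2, 21.6, 0, 0, 0.005, -1, 5.6, 0.2, 21.6, 0, 0, 0.005, -1, 5.6, 0.2, 21.6, 0, 0, 0.005, -1, 5.6, 0.2, 21.6, 0, 0, 0.005, -1, 5.6, 0.2, 21.6, 0, 0, 0.005, -1]'

```text
t: 3.5
tcp_pos: [0.5326, -0.3555, 0.0455]
ee_rot: [180.0, -0.0, 22.2]
force: [-1.5, 0.4, 6.0]
width: 0.0193
finger_force: 61.8
```

```bash
python3 - <<'E'
from m import *
d=pickle.load(open('/tmp/scene.pkl','rb')); W=world(d)
P=W[285:330,290:345].reshape(-1,3); P=P[(P[:,2]>.09)&(P[:,2]<.11)]; print('jug',rect(P))
a=np.radians(-6.5); B=np.array([.556,.0345]); R=np.array([[np.cos(a),-np.sin(a)],[np.sin(a),np.cos(a)]])
for x,y,z in [(41,92,160),(41,92,97),(41,-125,97),(41,-125,130),(-41,92,130),(-41,92,97),(-41,-125,97)]:
    q=B+R@[x/1000,y/1000]; print(x,y,z); rel((*q,z/1000),-6.5,(.533,-.3543,.045),22.2)
E
```

```text
jug (array([771.6, 230.4]), array([103.4,  82.5]), -54.2)
41 92 160
REL cm [ 24.83 -41.23 -11.5 ] turn 0.5009
41 92 97
REL cm [ 24.83 -41.23  -5.2 ] turn 0.5009
41 -125 97
REL cm [ 14.41 -22.2   -5.2 ] turn 0.5009
41 -125 130
REL cm [ 14.41 -22.2   -8.5 ] turn 0.5009
-41 92 130
REL cm [ 17.64 -45.17  -8.5 ] turn 0.5009
-41 92 97
REL cm [ 17.64 -45.17  -5.2 ] turn 0.5009
-41 -125 97
REL cm [  7.22 -26.13  -5.2 ] turn 0.5009
```

carry_out --series '[0, 0, -4, 0, 0, 0, -1, 0, 0, -8, 0, 0, 0, -1, 0, 0, -11.5, 0, 0, 0, -1, 24.8, -41.2, -11.5, 0, 0, 0.5, -1, 24.8, -41.2, -11.5, 0, 0, 0.5, -1, 24.8, -41.2, -11.5, 0, 0, 0.5, -1, 24.8, -41.2, -11.5, 0, 0, 0.5, -1, 24.8, -41.2, -11.5, 0, 0, 0.5, -1, 24.8, -41.2, -11.5, 0, 0, 0.5, -1, 24.8, -41.2, -11.5, 0, 0, 0.5, -1, 24.8, -41.2, -11.5, 0, 0, 0.5, -1, 24.8, -41.2, -11.5, 0, 0, 0.5, -1, 24.8, -41.2, -11.5, 0, 0, 0.5, -1, 24.8, -41.2, -11.5, 0, 0, 0.5, -1, 24.8, -41.2, -11.5, 0, 0, 0.5, -1, 24.8, -41.2, -9, 0, 0, 0.5, -1, 24.8, -41.2, -7, 0, 0, 0.5, -1, 24.8, -41.2, -6, 0, 0, 0.5, -1, 24.8, -41.2, -5.6, 0, 0, 0.5, -1, 24.8, -41.2, -5.6, 0, 0, 0.5, -1]'

```text
t: 5.5
tcp_pos: [0.6062, 0.119, 0.1011]
ee_rot: [180.0, 0.0, -6.5]
force: [-0.7, -0.3, -0.2]
width: 0.0193
finger_force: 61.1
```

```bash
python3 - <<'E'
from m import *
d=grab('side'); e=grab('wrist'); cv2.imwrite('pics/w2.png',np.hstack([cv2.resize(d['color'][120:330,150:400],(420,353)),cv2.resize(e['color'],(380,285)) if 0 else cv2.copyMakeBorder(cv2.resize(e['color'],(380,285)),0,68,0,0,cv2.BORDER_CONSTANT)]))
o=monitor.get_obs(); print(o['tcp_pos'].round(4),o['ee_rot'].round(2),o['force'].round(1),o['width'],o['finger_force'])
E
```

```text
[0.6069 0.1195 0.1021] [-1.7998e+02 -6.0000e-02 -6.4500e+00] [-1.2  0.4 -0.1] 0.019159498288630252 61.13826157155617
```

View pics/w2.png

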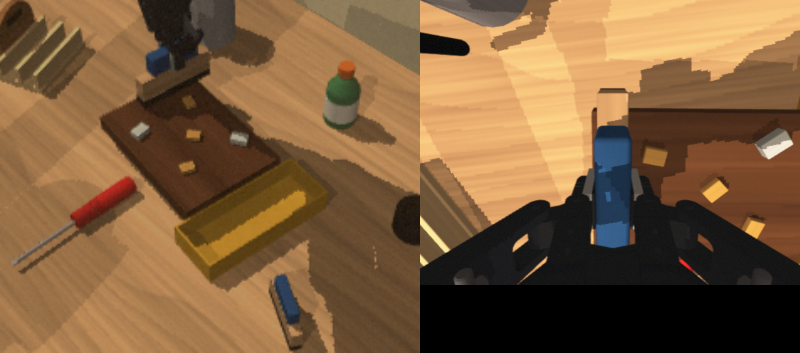

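The scraper is held square at the +y end of the board, at (172,78) in the left crop, behind all the chips. First pass now.

carry_out --series '[0, 0, 0.25, 0, 0, 0, -1, 0, 0, 0.45, 0, 0, 0, -1, 0, 1.2, 0.45, 0, 0, 0, -1, 0, 2.4, 0.45, 0, 0, 0, -1, 0, 3.6, 0.45, 0, 0, 0, -1, 0, 4.8, 0.45, 0, 0, 0, -1, 0, 6, 0.45, 0, 0, 0, -1, 0, 7.2, 0.45, 0, 0, 0, -1, 0, 8.4, 0.45, 0, 0, 0, -1, 0, 9.6, 0.45, 0, 0, 0, -1, 0, 10.8, 0.45, 0, 0, 0, -1, 0, 12, 0.45, 0, 0, 0, -1, 0, 13.2, 0.45, 0, 0, 0, -1, 0, 14.4, 0.45, 0, 0, 0, -1, 0, 15.6, 0.45, 0, 0, 0, -1, 0, 16.8, 0.45, 0, 0, 0, -1, 0, 18, 0.45, 0, 0, 0, -1, 0, 19.2, 0.45, 0, 0, 0, -1, 0, 20.4, 0.45, 0, 0, 0, -1, 0, 21.6, 0.45, 0, 0, 0, -1]'

```text
t: 7.6
tcp_pos: [0.582, -0.0959, 0.0968]
ee_rot: [180.0, -0.0, -6.4]
force: [0.1, -0.0, -1.4]
width: 0.0191
finger_force: 61.1
```

```bash
cat >> m.py <<'E'
def chips():
    a=np.radians(-6.5); R=np.array([[np.cos(a),np.sin(a)],[-np.sin(a),np.cos(a)]])
    for n in ['side','scene']:
        d=grab(n); W=world(d); hsv=cv2.cvtColor(d['color'],cv2.COLOR_BGR2HSV)
        Q=(W[...,:2]-[.556,.0345])@R.T*1000
        on=(abs(Q[...,0])<78)&(abs(Q[...,1])<108)&(W[...,2]>.0525)&(W[...,2]<.066)
        tr=(abs(Q[...,0])<92)&(Q[...,1]<-118)&(Q[...,1]>-180)&(W[...,2]>.0065)&(W[...,2]<.03)
        for t,m in (('board',on),('tray',tr)):
            k,L,S,C=cv2.connectedComponentsWithStats(m.astype(np.uint8))
            for i in range(1,k):
                if S[i,4]>7: q=L==i; print(n,t,C[i].round(),S[i,4],'board xy',np.median(Q[q],0).round(),'z',(np.median(W[q][:,2])*1000).round(),'hsv',np.median(hsv[q],0))
E
python3 - <<'E'
from m import *
chips(); o=monitor.get_obs(); print(o['t'],o['tcp_pos'].round(4),o['force'].round(1))
d=pickle.load(open('/tmp/side.pkl','rb')); cv2.imwrite('pics/s3.png',cv2.resize(d['color'][140:300,180:380],(800,600)))
E
```

```text
side board [233. 197.] 70 board xy [-53.  41.] z 59.0 hsv [ 20.   48.  170.5]
side board [261. 219.] 55 board xy [-38. -53.] z 56.0 hsv [ 17. 171. 175.]
side tray [314. 235.] 114 board xy [  52. -134.] z 11.0 hsv [ 18.   70.  100.5]
side tray [301. 245.] 52 board xy [  13. -139.] z 10.0 hsv [ 17.  172.  115.5]
scene board [302. 204.] 29 board xy [-34. -48.] z 56.0 hsv [ 18. 157. 179.]
scene board [327. 219.] 45 board xy [-45.  48.] z 59.0 hsv [ 21.  30. 173.]
scene tray [271. 207.] 13 board xy [  15. -137.] z 10.0 hsv [ 18. 158. 158.]
scene tray [263. 214.] 23 board xy [  61. -131.] z 16.0 hsv [ 17. 119. 109.]
7.7 [ 0.5819 -0.0964  0.0968] [ 0.9  0.  -1.4]
```

View pics/s3.png

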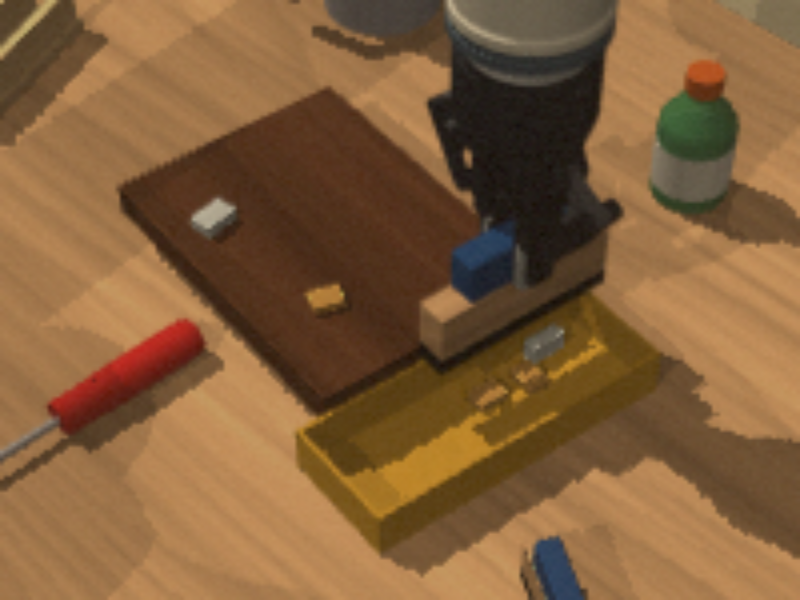

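In the tray: one silver chip at (545,343) and two brass at (490,392) and (530,375). Two chips remain on the left of the board at (215,217) and (325,298). Back for the second pass.

carry_out --series '[0, 0, -2, 0, 0, 0, -1, 0, 0, -4, 0, 0, 0, -1, -8.2, -21.6, -4, 0, 0, 0, -1, -8.2, -21.6, -4, 0, 0, 0, -1, -8.2, -21.6, -4, 0, 0, 0, -1, -8.2, -21.6, -4, 0, 0, 0, -1, -8.2, -21.6, -4, 0, 0, 0, -1, -8.2, -21.6, -4, 0, 0, 0, -1, -8.2, -21.6, -4, 0, 0, 0, -1, -8.2, -21.6, -2, 0, 0, 0, -1, -8.2, -21.6, -0.8, 0, 0, 0, -1, -8.2, -21.6, 0, 0, 0, 0, -1, -8.2, -21.6, 0, 0, 0, 0, -1]'

```text
t: 9.0
tcp_pos: [0.5247, 0.1282, 0.096]
ee_rot: [180.0, 0.1, -6.5]
force: [0.6, 0.5, -1.8]
width: 0.0192
finger_force: 61.6
```

carry_out --series '[0, 1.2, 0, 0, 0, 0, -1, 0, 2.4, 0, 0, 0, 0, -1, 0, 3.6, 0, 0, 0, 0, -1, 0, 4.8, 0, 0, 0, 0, -1, 0, 6, 0, 0, 0, 0, -1, 0, 7.2, 0, 0, 0, 0, -1, 0, 8.4, 0, 0, 0, 0, -1, 0, 9.6, 0, 0, 0, 0, -1, 0, 10.8, 0, 0, 0, 0, -1, 0, 12, 0, 0, 0, 0, -1, 0, 13.2, 0, 0, 0, 0, -1, 0, 14.4, 0, 0, 0, 0, -1, 0, 15.6, 0, 0, 0, 0, -1, 0, 16.8, 0, 0, 0, 0, -1, 0, 18, 0, 0, 0, 0, -1, 0, 19.2, 0, 0, 0, 0, -1, 0, 20.4, 0, 0, 0, 0, -1, 0, 21.6, 0, 0, 0, 0, -1, 0, 21.6, 0, 0, 0, 0, -1, 0, 21.6, 0, 0, 0, 0, -1]'

```text
t: 11.0
tcp_pos: [0.5006, -0.086, 0.0968]
ee_rot: [-180.0, -0.0, -6.5]
force: [-0.8, -0.1, -0.9]
width: 0.0193
finger_force: 61.6
```

```bash
python3 - <<'E'
from m import *
chips(); o=monitor.get_obs(); print(o['t'],o['tcp_pos'].round(4),o['ee_rot'].round(2),o['force'].round(1))
d=pickle.load(open('/tmp/side.pkl','rb')); cv2.imwrite('pics/s4.png',cv2.resize(d['color'][140:300,180:380],(800,600)))
# rack (tcp goal: rack viewed by wrist camera), from commanded pose
a=np.radians(-6.5); B=np.array([.556,.0345]); R=np.array([[np.cos(a),-np.sin(a)],[np.sin(a),np.cos(a)]])
q=B+R@[-.041,-.124]; print(q); rel((*q,.2),-6.5,(*q,.0965),-6.5); rel((.46,.30,.26),21.2,(*q,.0965),-6.5)
E
```

```text
side tray [314. 235.] 112 board xy [  52. -134.] z 12.0 hsv [18.  74.5 99. ]
side tray [301. 245.] 49 board xy [  12. -138.] z 10.0 hsv [ 17. 173. 111.]
side tray [277. 254.] 72 board xy [ -52. -131.] z 17.0 hsv [19. 54. 89.]
side tray [289. 254.] 52 board xy [ -26. -141.] z 10.0 hsv [ 17.  172.  106.5]
scene tray [279. 201.] 9 board xy [ -20. -137.] z 9.0 hsv [ 17. 159. 147.]
scene tray [271. 207.] 13 board xy [  17. -138.] z 10.0 hsv [ 18. 160. 158.]
scene tray [262. 213.] 31 board xy [  52. -135.] z 12.0 hsv [ 18. 145. 123.]
11.1 [ 0.5006 -0.0854  0.0967] [-1.7999e+02  1.0000e-02 -6.4300e+00] [ 0.2  0.1 -1.3]
[ 0.50122636 -0.08406158]
REL cm [  0.     0.   -10.35] turn -0.0
REL cm [ -8.44 -37.69 -16.35] turn -0.4835
```

View pics/s4.png

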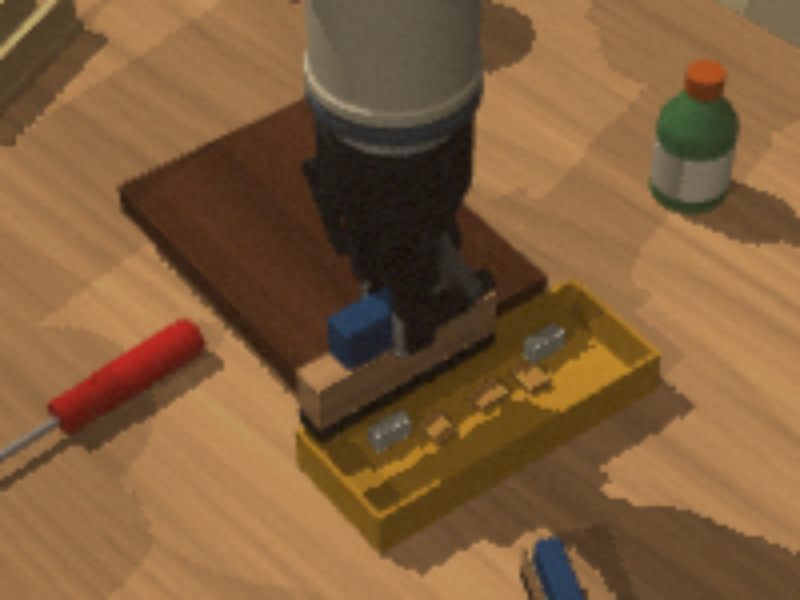

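All five chips are in the tray: silver at (545,343) and (390,432), brass at (533,378), (490,393) and (440,427). The board is clear. I'll lift and view the rack with the wrist camera from beside it.

```bash
python3 - <<'E'
from m import *
rel((.556,.236,.26),21.2,(.5012,-.0841,.0965),-6.5)
E
```

```text
REL cm [  1.82 -32.42 -16.35] turn -0.4835
```

carry_out --series '[0, 0, -4, 0, 0, 0, -1, 0, 0, -8, 0, 0, 0, -1, 0, 0, -12, 0, 0, 0, -1, 1.8, -32.4, -16.4, 0, 0, -0.4835, -1, 1.8, -32.4, -16.4, 0, 0, -0.4835, -1, 1.8, -32.4, -16.4, 0, 0, -0.4835, -1, 1.8, -32.4, -16.4, 0, 0, -0.4835, -1, 1.8, -32.4, -16.4, 0, 0, -0.4835, -1, 1.8, -32.4, -16.4, 0, 0, -0.4835, -1, 1.8, -32.4, -16.4, 0, 0, -0.4835, -1, 1.8, -32.4, -16.4, 0, 0, -0.4835, -1, 1.8, -32.4, -16.4, 0, 0, -0.4835, -1, 1.8, -32.4, -16.4, 0, 0, -0.4835, -1, 1.8, -32.4, -16.4, 0, 0, -0.4835, -1, 1.8, -32.4, -16.4, 0, 0, -0.4835, -1]'

```text
t: 12.6
tcp_pos: [0.5547, 0.2332, 0.2607]
ee_rot: [180.0, 0.0, 21.2]
force: [-0.9, 0.0, -1.5]
width: 0.0193
finger_force: 61.4
```

```bash
python3 - <<'E'
from m import *
d=grab('wrist'); cv2.imwrite('pics/w5.png',d['color']); o=monitor.get_obs(); print(o['t'],o['tcp_pos'].round(4),o['ee_rot'].round(2))
b=(.4,.65,.26,.46)
blobs(d,(0,0,0),(180,255,255),b,(.034,.042),30,'walls')
blobs(d,(0,0,0),(180,255,255),b,(.005,.012),30,'floor')
W=world(d)
m=(cv2.inRange(cv2.cvtColor(d['color'],cv2.COLOR_BGR2HSV),np.array((95,80,20)),np.array((130,255,255)))>0)&(W[...,2]>.25)
blobs(d,(95,60,20),(130,255,255),(.4,.7,.1,.4),(.2,.4),30,'held grip')
E
```

```text
12.65 [0.5548 0.2334 0.2608] [180.    0.   21.2]
walls px [129. 147.] n 1452 rect mm [511.8 405.6] [129.1  30.8] 21.1 z 2/50/98% [34.3 37.2 41.5]
walls px [167. 152.] n 939 rect mm [529.  361.1] [129.3   8.7] 21.0 z 2/50/98% [34.5 37.1 38.7]
walls px [198. 153.] n 906 rect mm [541.2 329.5] [129.3   8.5] 20.9 z 2/50/98% [34.7 37.1 38.8]
walls px [121. 205.] n 107 rect mm [455. 396.] [17.   8.1] 18.9 z 2/50/98% [34.8 37.2 38.9]
floor px [154. 150.] n 1874 rect mm [520.  383.9] [129.7  19.6] 20.8 z 2/50/98% [ 5.7  7.3 11.1]
floor px [185. 150.] n 1810 rect mm [533.4 349.4] [129.7  19.1] 20.9 z 2/50/98% [ 5.6  7.3 10.9]
floor px [208. 150.] n 517 rect mm [543.4 324.2] [129.2   4.9] 21.0 z 2/50/98% [ 5.4  7.4 11.5]
held grip px [284. 274.] n 9154 rect mm [562.7 234.3] [67.6 22.2] 21.5 z 2/50/98% [275.2 294.5 295.9]
```

View pics/w5.png

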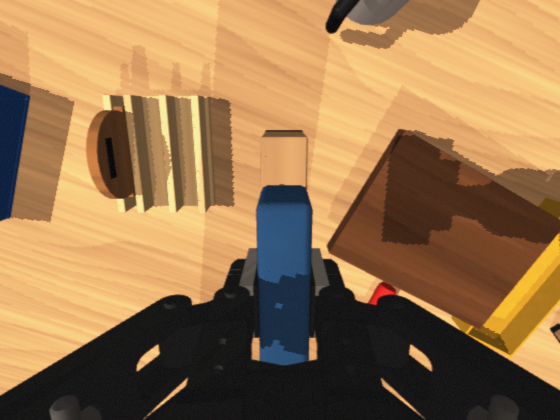

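The wrist view shows the rack walls at columns 205 and 170, with the empty slot between them. They are 33.9 mm apart, as they should be for a 26 mm slot. The template is at column 110, and the scraper hangs straight at column 285. I'll hover just above the slot and check the alignment.

carry_out --series '[2.1, -11.2, 0, 0, 0, 0.0035, -1, 2.1, -11.2, 0, 0, 0, 0.0035, -1, 2.1, -11.2, 0, 0, 0, 0.0035, -1, 2.1, -11.2, 0, 0, 0, 0.0035, -1, 2.1, -11.2, 4, 0, 0, 0.0035, -1, 2.1, -11.2, 8, 0, 0, 0.0035, -1, 2.1, -11.2, 12, 0, 0, 0.0035, -1, 2.1, -11.2, 15, 0, 0, 0.0035, -1, 2.1, -11.2, 16.4, 0, 0, 0.0035, -1, 2.1, -11.2, 16.4, 0, 0, 0.0035, -1, 2.1, -11.2, 16.4, 0, 0, 0.0035, -1]'

```text
t: 13.75
tcp_pos: [0.5347, 0.3461, 0.098]
ee_rot: [-180.0, -0.1, 21.0]
force: [0.5, 0.8, -0.1]
width: 0.0192
finger_force: 61.7
```

```bash
python3 - <<'E'
from m import *
o=monitor.get_obs(); print(o['t'],o['tcp_pos'].round(4),o['ee_rot'].round(2),o['force'].round(1))
a=np.radians(21); A=np.array([[np.cos(a),np.sin(a)],[np.sin(a),-np.cos(a)]])  # tool x,y
ims=[]
for n in ['wrist','side','scene']:
    d=grab(n); W=world(d); Q=(W[...,:2]-[.5351,.3453])@A.T*1000; Z=W[...,2]*1000
    def st(m,t):
        if m.sum()>8: print(n,t,m.sum(),'tool y 2/50/98',np.percentile(Q[m][:,1],[3,50,97]).round(1),'x',np.percentile(Q[m][:,0],[3,97]).round(1),'z',np.median(Z[m]).round(1))
    for lo in (-25,9): st((abs(Q[...,0])<70)&(Q[...,1]>lo)&(Q[...,1]<lo+16)&(Z>35)&(Z<42),'wall')
    st((abs(Q[...,0])<70)&(abs(Q[...,1])<16)&(Z>55)&(Z<95),'block')
    st((abs(Q[...,0])<70)&(abs(Q[...,0])>43)&(abs(Q[...,1])<16)&(Z>95)&(Z<106),'shoulder')
d=pickle.load(open('/tmp/wrist.pkl','rb'));s=pickle.load(open('/tmp/side.pkl','rb'))
cv2.imwrite('pics/w6.png',np.hstack([cv2.resize(d['color'][0:300,130:430],(400,400)),cv2.resize(s['color'][80:200,110:230],(400,400))]))
E
```

```text
13.75 [0.5347 0.3461 0.098 ] [-1.7999e+02 -8.0000e-02  2.1040e+01] [ 0.5  0.8 -0.1]
wrist wall 966 tool y 2/50/98 [-20.7 -18.3 -14.4] x [-10.1  63.6] z 37.1
wrist wall 1120 tool y 2/50/98 [14.  18.1 20.8] x [-9.8 63.6] z 37.1
wrist block 235 tool y 2/50/98 [-9.6 -0.5  8.6] x [61.  61.2] z 79.5
wrist shoulder 2018 tool y 2/50/98 [-9.6 -0.4  9. ] x [43.5 60.7] z 100.1
side wall 19 tool y 2/50/98 [-20.9 -15.4 -11.5] x [-67.2 -49.1] z 36.8
side wall 106 tool y 2/50/98 [12.7 17.7 22.4] x [-66.1  58.4] z 37.7
side block 411 tool y 2/50/98 [-7.4  8.4 10.8] x [-61.8  55. ] z 74.9
side shoulder 70 tool y 2/50/98 [-8.9  3.2 10.5] x [-62.1  55.6] z 100.4
scene wall 23 tool y 2/50/98 [-21.7 -18.9 -14.6] x [36.4 65.4] z 37.4
scene wall 107 tool y 2/50/98 [11.9 15.9 19.7] x [-55.8  62.2] z 37.6
scene block 112 tool y 2/50/98 [-10.9   5.4   7.9] x [-1.9 63. ] z 74.3
scene shoulder 58 tool y 2/50/98 [-11.5  -2.1   6.8] x [44.1 62.6] z 101.5
```

View pics/w6.png

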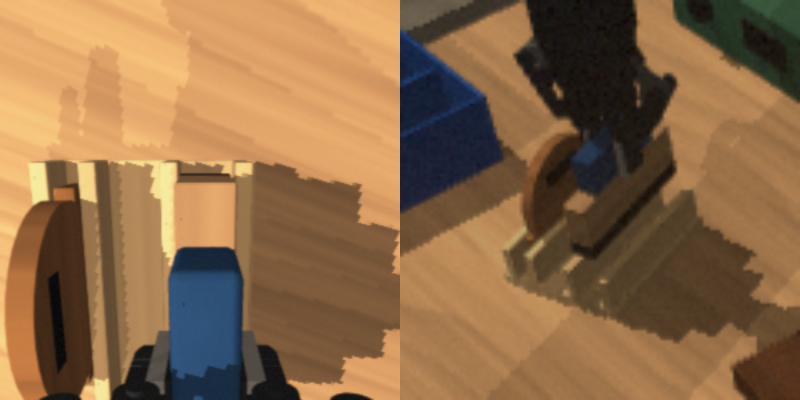

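The left crop shows the scraper end at (205,180) centred between the walls at columns 170 and 243. Measured lateral error is 0.4 mm and the error along the slot is about 1 mm. I'll lower it.

carry_out --series '[-0.1, 0.04, 1, 0, 0, 0, -1, -0.1, 0.04, 1.6, 0, 0, 0, -1, -0.1, 0.04, 2.2, 0, 0, 0, -1, -0.1, 0.04, 2.8, 0, 0, 0, -1, -0.1, 0.04, 3.3, 0, 0, 0, -1, -0.1, 0.04, 3.8, 0, 0, 0, -1, -0.1, 0.04, 4.1, 0, 0, 0, -1, -0.1, 0.04, 4.3, 0, 0, 0, -1, -0.1, 0.04, 4.3, 0, 0, 0, -1, -0.1, 0.04, 4.3, 0, 0, 0, -1]'

```text
t: 14.9
tcp_pos: [0.533, 0.3456, 0.0539]
ee_rot: [-180.0, -0.0, 21.1]
force: [0.5, 0.6, -0.8]
width: 0.0192
finger_force: 61.7
```

carry_out --series '[0, 0, 0.05, 0, 0, 0, -1, 0, 0, 0.1, 0, 0, 0, -1, 0, 0, 0.1, 0, 0, 0, -1, 0, 0, 0.1, 0, 0, 0, -1]'

```text
t: 15.3
tcp_pos: [0.5332, 0.3456, 0.0532]
ee_rot: [-180.0, -0.0, 21.1]
force: [0.5, -0.8, 5.9]
width: 0.0194
finger_force: 62.4
```

Contact with the slot floor at 6 N. Releasing with a partial opening, which keeps the fingers clear of the template, then going up.

carry_out --series '[0, 0, 0, 0, 0, 0, -0.1, 0, 0, 0, 0, 0, 0, -0.1, 0, 0, 0, 0, 0, 0, -0.1, 0, 0, 0, 0, 0, 0, -0.1, 0, 0, 0, 0, 0, 0, -0.1, 0, 0, 0, 0, 0, 0, -0.1, 0, 0, -1, 0, 0, 0, -0.1, 0, 0, -2.5, 0, 0, 0, -0.1, 0, 0, -5, 0, 0, 0, -0.1, 0, 0, -9, 0, 0, 0, -0.1, 0, 0, -13, 0, 0, 0, -0.1, 0, 0, -16, 0, 0, 0, -0.1, 0, 0, -18, 0, 0, 0, -0.1, 0, 0, -18, 0, 0, 0, -0.1, 0, 0, -18, 0, 0, 0, -0.1]'

```text
t: 16.8
tcp_pos: [0.533, 0.3455, 0.2337]
ee_rot: [-180.0, -0.1, 21.1]
force: [-0.6, -0.7, 0.3]
width: 0.0386
finger_force: 0.0
```

```bash
python3 - <<'E'
from m import *
o=monitor.get_obs(); print(o['t'],o['tcp_pos'].round(4),o['width'],o['force'].round(1))
chips()
d=grab('wrist'); blobs(d,(90,60,20),(130,255,255),(.4,.65,.28,.4),(.075,.1),30,'grip top')
s=pickle.load(open('/tmp/side.pkl','rb'))
cv2.imwrite('pics/w7.png',np.hstack([cv2.resize(d['color'],(400,300)),cv2.resize(s['color'][80:290,100:380],(400,300))]))
E
```

```text
16.8 [0.533  0.3455 0.2337] 0.038551208914688107 [-0.6 -0.7  0.3]
side tray [314. 235.] 114 board xy [  51. -134.] z 12.0 hsv [18.  80.5 97. ]
side tray [301. 245.] 52 board xy [  12. -139.] z 10.0 hsv [ 17. 174.  99.]
side tray [277. 254.] 71 board xy [ -52. -131.] z 17.0 hsv [19. 52. 94.]
side tray [289. 254.] 50 board xy [ -27. -142.] z 10.0 hsv [ 17. 175. 100.]
scene tray [279. 200.] 18 board xy [ -22. -140.] z 9.0 hsv [ 17.  168.  114.5]
scene tray [271. 206.] 14 board xy [  14. -138.] z 9.0 hsv [ 17. 168. 115.]
scene tray [263. 213.] 31 board xy [  51. -135.] z 11.0 hsv [ 18. 148. 112.]
grip top px [283. 187.] n 1818 rect mm [535.3 345.9] [78.2 18.6] 20.5 z 2/50/98% [84.9 87.1 88.5]
```

View pics/w7.png

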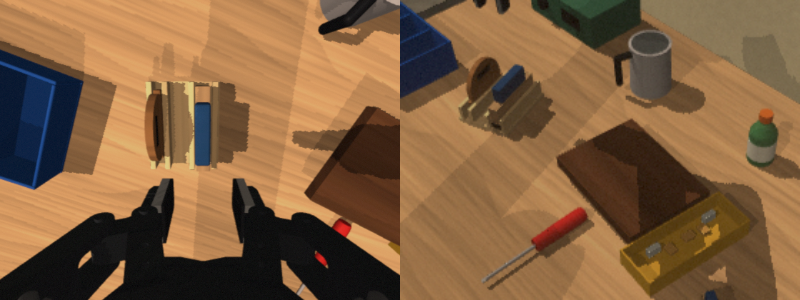

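The scraper stands upright and free in the wide slot at (203,132) in the left picture. Its grip top is at 87-88 mm and it is centred. All five chips lie in the tray, and the template and bystanders are in place. Handing in.

```bash
python3 -c "
from cell import ticket
print(ticket.sign_off())"
```

```text
the job is handed in; nothing more can be done
None
```

The job is handed in (no verdict was returned): all five chips are in the catch tray, and the scraper stands released, fully down and centred in the rack's empty slot, with nothing else seen to have moved, at about 17 s of the 64 s allowed.

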